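# Roll the unread specimen jar back up to the bar-code reader

### The job

A labelled specimen jar has rolled out of the bar-code reader unread and lies on its side in the level tray at the low end of the sloped chute. With a fingertip behind it push it steadily back up the chute - do not pick it up or flick it - over the ridge at the top, so that it drops into the reading rest and lies still, square against the end stop, without rolling back. Then press the button on top of the reader fully down and let it go, leaving the standing jar, the beaker and the dish undisturbed.

Things in the scene. Friction and masses are not known exactly. Their poses are not given: they have to be found in the camera images.
- station: Fixed reading station: chute of folded aluminium sheet on a white base plate (352 x 100 mm), grey reader box at its high end. Origin on the bench under the chute's centre line; +x points uphill along the chute, y across, z up. Chute floor 66 mm wide between side walls 5 mm thick, 20 mm high; 22 mm above the bench (level tray) from x -172 to -70 mm, then a 14 degree ramp up to the ridge.
- lip (a point): Top of the front lip that closes the low end of the tray, inner face, on the centre line: station x -172 mm, 30 mm above the bench. The lip is 3 mm thick and stands 8 mm above the tray floor.
- ridge (a point): The ridge: highest point of the chute floor, on the centre line, station x 65 mm, 55.7 mm above the bench. Below it the ramp (14 degrees), where a jar left alone rolls back down to the tray; beyond it the reading rest, falling at 18 degrees towards the end stop, where the jar rolls on by itself to the stop.
- stop (a point): Point on the face of the end stop, on the centre line, at the jar's height: station x 113 mm. The stop is an upright plate across the chute, its top 92 mm above the bench; the chute floor at its foot is 40 mm above the bench.
- reader_top (a point): Centre of the top of the grey reader box behind the stop: 100 mm above the bench, station x 147 mm; the box is 62 mm along x and 82 mm across. The button stands on it.
- jar: The jar to move: straight-sided amber glass jar with paper label and white cap of equal width, a plain cylinder 40 mm in diameter, 62 mm long, 60 to 120 g, lying across the chute. Origin at its middle, on its axis; its own y axis is the cylinder's axis (x and z turn as it rolls). It starts in the level tray (station x -143 to -100 mm), within 3 degrees of square, and rolls and slides easily.
- rest (a point): Where the jar's middle lies when it is in the reading rest against the end stop: station x 93 mm, y 0, 67.6 mm above the bench. Sideways the jar may lie anywhere between the walls.
- read_key (a joint): Travel of the button on top of the reader, m: 0 up, 0.006 fully down. Spring return; it begins to move at about 1.5 N and is fully down at 5 N.
- read_key_top (a point): Centre of the top face of the button: a white cap 28 mm in diameter, 10 mm proud of its black collar (44 mm across) and 122 mm above the bench when up. Pressed straight down; it moves with the cap.
- spare_jar: Bystander: a second jar of the same kind, 40 mm diameter, 62 mm high, standing upright on the bench. Origin at the centre of its underside.
- beaker: Bystander: glass beaker, 50 mm diameter, 70 mm high, standing on the bench. Origin at the centre of its underside.
- dish: Bystander: lidded culture dish, 93 mm diameter, 16 mm high, lying on the bench. Origin at the centre of its underside.
Things that resemble listed ones, but are neither listed nor needed, are in the scene too. Leave any purple look-alike of the jar alone.

How it is judged:
On the way, in this order (a step that is already met when the one before it is completed fails the run):
1. the jar lies still in the reading rest against the end stop (x of jar in the frame of station between 0.088 and 0.098 m and z of jar in the frame of station between 0.06 and 0.073 m and linear speed of jar below 0.02 m/s and value of joint read_key below 0.002 m), for 0.3 s.
2. the button is pressed down with the jar in the rest (value of joint read_key above 0.0045 m and x of jar in the frame of station above 0.088 m), for 0.05 s.
At the end, for the whole second after the job is handed in: The jar lies at rest in the reading rest, its axis within 5 mm of its place against the end stop, square to the chute within about 8 degrees, and the button is up again after having been pressed at least three quarters down (x of jar in the frame of station between 0.088 and 0.098 m and y of jar in the frame of station between -0.015 and 0.015 m and z of jar in the frame of station between 0.06 and 0.073 m and angle between the y axis of jar and the y axis of station, either way round below 0.15 rad and linear speed of jar below 0.02 m/s and value of joint read_key below 0.0015 m); the robot touches nothing.
It fails at once if the jar was lifted off the chute floor or left the chute (z of jar in the frame of station above 0.088 m or (x of jar in the frame of station below 0.01 m and z of jar in the frame of station above 0.075 m) or (x of jar in the frame of station below -0.06 m and z of jar in the frame of station above 0.057 m) or z of jar in the frame of station below 0.03 m or y of jar in the frame of station above 0.03 m or y of jar in the frame of station below -0.03 m).
It fails at once if the jar was flicked (faster than 0.55 m/s) (linear speed of jar above 0.55 m/s).
It fails at once if the button was pressed with the jar not in the rest (value of joint read_key above 0.003 m and x of jar in the frame of station below 0.075 m).
It fails at once if the standing jar, the beaker or the dish was disturbed (distance of any of spare_jar, beaker, dish from where it was at the start of the episode above 0.02 m or angle between any of spare_jar, beaker's own z axis and vertical above 0.3 rad).
It also fails if it takes over 45 s, if anything falls off the work surface, if the arm or the gripper's body presses on something with over 40 N, if the wrist force passes 120 N, or if a joint passes its speed limit or range.

### The arm

A 7-joint arm with a two-finger parallel gripper is mounted at the origin on the work surface. World frame = base frame: x ahead of the robot, y to its left, z up, the work surface at z = 0. Lengths are in m, angles in rad, forces in N, time in s.
With the tool pointing down it reaches from about 0.4 to 0.75 m from the base axis. Payload 19.5 kg.
Tool frame: the origin (TCP) lies at the very end of the fingers, on their centre line; the grasp point (between the pads) lies 19 mm behind it; z points along the fingers, y is the line along which they close (so a half turn about z gives the same grasp; the last joint's range is limited). The gripper opens to 85 mm and grips with 20 to 120 N. Pads are 22 mm wide; open, the fingers measure 114 mm over their backs; the gripper's body (76 mm by 85 mm) begins 54 mm behind the grasp point. The pads swing forward as they close: fully open they stand 13 mm farther back than shut.
Start: joints at [-1.149, 0.707, -0.028, 1.485, 0.022, 0.951, -0.075], TCP at [0.257, 0.514, 0.231] pointing down, gripper open.
Joint ranges: [-2.71, 2.71], [-0.32, 2.16], [-1.57, 1.52], [0, 2.45], [-1.46, 4.6], [0, 2.02], [-2.83, 2.83]. Speed limits (rad/s): [1.89, 1.89, 2.57, 2.57, 3.01, 3.01, 3.01].

### API

Orientations are given as a rotation vector (axis times angle).
In Python, from plant import state, grab_frame, workorder gives the robot as it stands.
- The arm moves only by the tool arm_command, never from a script. Its argument "deltas" is text: rows parted by semicolons, each of 4 numbers parted by spaces: the shift along the world's x, y, z in cm, then the turn about the world's z in rad. In form: x y z turn; .... A call has 1 to 20 rows; each row shifts and turns the commanded pose from where the row before left it; what a row does not reach is not made up. A row lasts 1/12 s, in which the tool goes at most 41.7 mm and 7.16 degrees, less where a joint would pass 70% of its speed; a pose out of reach is approached as far as the arm can. A call is refused whole if a number of a shift passes 4.17 or a number of a turn 0.125, either way. A call with a gripper value outside its range is refused whole. "hand" is the opening in per cent of the stroke, from 0 (shut) to 100 (fully open), set as the call begins (left out, the last holds). The fingers move at their own pace and stop on an object; the grip force is fixed at half the most. Time passes only in rows, so rows that do not move let the fingers close. It gives the time, the measured TCP pose, the force, the opening and the grip force at its end, in the units of the state.
- state(): the state, without advancing time (a new reading comes with each control period).
- grab_frame(name): name is "scene" or "top"; returns a dict with "frame" (480x640x3 uint8, blue, green, red), "depth" (480x640 float32, m along the optical axis (not along the pixel's ray), 0 where there is no reading), "fx", "fy", "cx", "cy" (pixels), "R" (3x3) and "t" (3): a world point X has camera coordinates R X + t. Camera axes: x right, y down, z forward; pixel columns grow to the right and rows downward; lengths in m; the calibration is good to about 2 mm. A picture is of the moment at which its call begins.
- workorder.hand_in(): hands the job in; it is judged then, once.
The state is a dict: "t": time; "joint_positions": joint angles; "joint_velocities": joint speeds; "tau": joint torques, N m; "eef_pos": TCP position; "ee_rot": TCP orientation; "force": force on the tool from outside, world axes, zero at the start; "ft_torque": the same for the moment, N m; "gripper_width": opening from 0.0 (shut) to 1.0 (fully open); "grasp_force": force on a finger pad.
Only numpy, scipy, OpenCV 4.12 (cv2) and the standard library are available. Lean on these libraries where they do the work, as an engineer would, in place of code of your own. Each camera call takes 0.05 s, during which the arm holds its last target. There are 200 camera calls.

## Working session

There is one attempt and no reset: what is moved stays moved. The work goes in short steps, Python scripts to look and compute and a tool call to move; the robot and the scene stay as the last step left them, time stands still between calls to the robot, and variables do not carry over. Pictures are saved under pics/ and viewed, at most 10 in all, crops included, and the job is handed in when it is done.

Besides the shell and the picture viewer there is one more tool, called after ">>>" by a JSON object that holds its "name" and its "arguments", one argument or row to a line. arm_command: Moves the arm, as the interface text tells. Its arguments: {"type":"object","properties":{"deltas":{"type":"string"},"hand":{"type":"number"}},"required":["deltas"]}

```bash
mkdir -p pics; cat > h.py <<'E'
import numpy as np, cv2
from plant import state, grab_frame, workorder
def world(f,u,v,d):
    p=np.stack([(u-f["cx"])/f["fx"]*d,(v-f["cy"])/f["fy"]*d,d],-1)
    return (p-f["t"])@f["R"]
def plane(f,u,v,z):
    r=f["R"].T@np.array([(u-f["cx"])/f["fx"],(v-f["cy"])/f["fy"],1]); c=-f["R"].T@f["t"]
    return c+r*(z-c[2])/r[2]
def pix(f,X):
    p=f["R"]@np.array(X)+f["t"]; return p[0]/p[2]*f["fx"]+f["cx"],p[1]/p[2]*f["fy"]+f["cy"]
E
python3 - <<'E'
from h import *
import pickle
for n in("scene","top"):
    f=grab_frame(n); cv2.imwrite(f"pics/{n}0.png",f["frame"]); pickle.dump(f,open(n+"0.pkl","wb"))
    print(n,-f["R"].T@f["t"],f["R"].round(3).tolist(),f["fx"])
s=state();print(s["t"],s["eef_pos"],s["ee_rot"],s["force"],s["gripper_width"])
E
```

```text
scene [ 1.3956351  -0.25697356  0.88613658] [[0.292, 0.956, -0.015], [0.658, -0.212, -0.722], [-0.694, 0.201, -0.692]] 598.8695789966846
top [ 0.52056352 -0.02956884  1.05508689] [[-0.009, -1.0, 0.007], [-0.996, 0.008, -0.092], [0.091, -0.007, -0.996]] 602.2900756231863
0.1 [0.25713358 0.51406119 0.23091569] [-7.22014844e-01 -3.05733055e+00  1.36896093e-03] [-0.28670179 -0.17430487  0.08049572] 1.002418763142075
```

View pics/scene0.png

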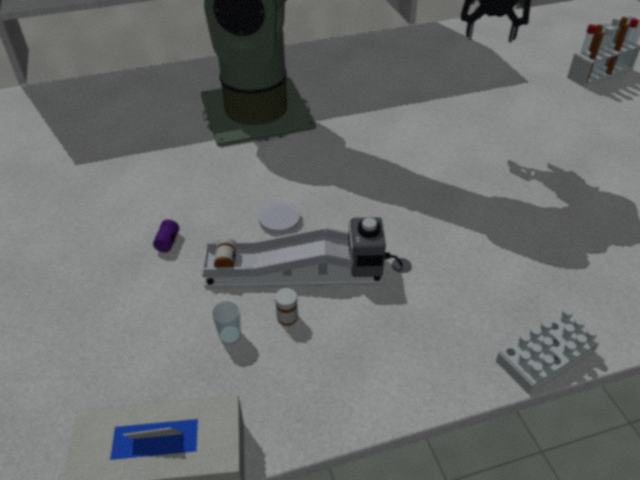

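View pics/top0.png

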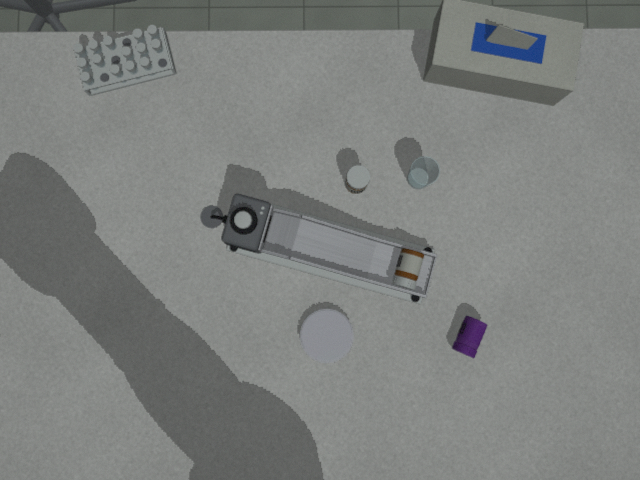

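The scene view has the jar at about (225,253), and the top view has it at (409,264), lying in the tray. The top view also shows the button at (243,219), the spare jar at (358,178), the beaker at (422,172) and the dish at (326,335). There are two candidates for the jar: the amber one with the label at (409,264) and a purple one at (470,337) on the bench. The amber one in the tray fits the description. I'll measure it and confirm with a crop.

```bash
cat > m.py <<'E'
from h import *
import pickle
f=pickle.load(open("top0.pkl","rb")); im=f["frame"]
v,u=np.mgrid[0:480,0:640]; W=world(f,u,v,f["depth"]); z=W[...,2]
roi=np.zeros((480,640),bool); roi[185:305,210:445]=1
print("bench z",np.median(z[380:400,400:420]))
hsv=cv2.cvtColor(im,cv2.COLOR_BGR2HSV)
# button: bright disc above .115
m=roi&(z>.114)&(z<.13)&(im.min(2)>150); uc,vc=u[m].mean(),v[m].mean(); b=plane(f,uc,vc,.122); print("button",m.sum(),uc,vc,b,np.median(z[m]))
# jar amber
a=roi&(u>380)&(hsv[...,1]>110)&(hsv[...,0]<25); print("amber",a.sum())
n,l,s,c=cv2.connectedComponentsWithStats(a.astype(np.uint8)); print(s[1:].tolist(),c[1:])
# walls: fit rect to everything above 0.027 in roi excluding shadow, and box
for lo,hi,nm in((.093,.108,"box"),(.015,.2,"all")):
    m=(roi&(z>lo)&(z<hi)).astype(np.uint8); m=cv2.morphologyEx(m,cv2.MORPH_OPEN,np.ones((3,3)))
    k=max(cv2.findContours(m,0,2)[0],key=cv2.contourArea)
    P=W[...,:2][m>0].astype(np.float32); r=cv2.minAreaRect(P); print(nm,r,cv2.boxPoints(r).tolist())
cv2.imwrite("pics/crop.png",cv2.resize(im[180:310,205:445],None,fx=3.3,fy=3.3,interpolation=2))
E
python3 m.py
```

```text
bench z -0.0005415757373993115
button 0 nan nan [nan nan nan] nan
amber 184
[[402, 249, 22, 9, 78], [395, 270, 23, 10, 106]] [[412.55128205 252.19230769]
 [406.10377358 274.48113208]]
box ((0.6300502419471741, 0.07790791243314743), (0.06270124763250351, 0.08179422467947006), 73.73365783691406) [[0.5820088982582092, 0.05926764756441116], [0.660528838634491, 0.036356858909130096], [0.6780915856361389, 0.0965481773018837], [0.5995716452598572, 0.11945896595716476]]
all ((0.6449623107910156, -0.05981616675853729), (0.3869645297527313, 0.18538311123847961), 74.71803283691406) [[0.5045523047447205, -0.22202631831169128], [0.6833803057670593, -0.2708876430988312], [0.7853723168373108, 0.1023939847946167], [0.6065443158149719, 0.1512553095817566]]m.py:9: RuntimeWarning: Mean of empty slice.
  m=roi&(z>.114)&(z<.13)&(im.min(2)>150); uc,vc=u[m].mean(),v[m].mean(); b=plane(f,uc,vc,.122); print("button",m.sum(),uc,vc,b,np.median(z[m]))
  ret = ret.dtype.type(ret / rcount)
  return _methods._mean(a, axis=axis, dtype=dtype,
```

View pics/crop.png

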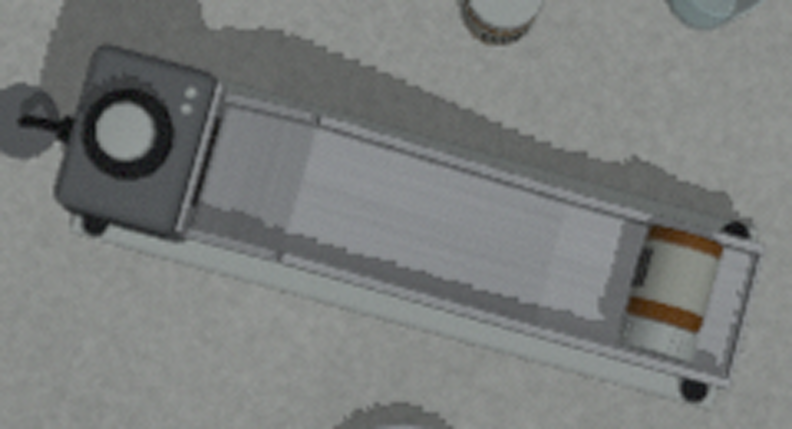

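The crop confirms it: the amber jar with the paper label is lying across the tray at crop (675,290), with its cap towards the lower wall. The button is at crop (126,131) and the lip at (738,312). Next I'll compute the station frame and the jar's position in it.

```bash
cat >> m.py <<'E'
print("----")
b=plane(f,205+126/3.3,180+131/3.3,.122)[:2]; lip=plane(f,205+738/3.3,180+312/3.3,.03)[:2]
B=np.array([.6300,.0779]); e=(B-lip)/np.linalg.norm(B-lip); print("button",b,"lip",lip,"dist(319)",np.linalg.norm(B-lip),"ang",np.degrees(np.arctan2(e[1],e[0])))
th=np.radians(73.8); e=np.array([np.cos(th),np.sin(th)]); n=np.array([-e[1],e[0]])
O=B-.147*e; print("origin",O,"button st",(b-O)@e,(b-O)@n,"lip st",(lip-O)@e,(lip-O)@n)
S=np.stack([(W[...,:2]-O)@e,(W[...,:2]-O)@n],-1)
m=(z>.05)&(z<.07)&(S[...,0]<-80e-3)&(S[...,0]>-.17)&(abs(S[...,1])<.033)
Q=S[m]; print("jar",m.sum(),Q.mean(0),Q.min(0),Q.max(0),z[m].max(),cv2.minAreaRect(Q.astype(np.float32)))
for nm,pt in(("spare",(358,178)),("dish",(326,335)),("beaker",(419,178))):
    w=plane(f,*pt,.06 if nm!="dish" else .016)[:2]; print(nm,w,(w-O)@e,(w-O)@n)
for x in(-.172,-.15,-.12,.07,.147): print(x,O+x*e)
E
python3 m.py 2>/dev/null | sed '1,/----/d'
```

```text
button [0.62998711 0.07797522] lip [ 0.54436438 -0.2268167 ] dist(319) 0.3165212868193988 ang 74.30285404078053
origin [ 0.58898831 -0.06326317] button st 0.14706863815610904 3.336330489815307e-05 lip st -0.16950909667743913 -0.0027779003293116663
jar 787 [-0.12945534 -0.00134257] [-0.14849377 -0.03255688] [-0.11138562  0.02951614] 0.06552775191027922 ((-0.12982025742530823, -0.0015285015106201172), (0.06185179948806763, 0.0366886742413044), 89.34505462646484)
spare [ 0.70599172 -0.10679169] -0.009157247875197594 -0.12450170637166134
dish [ 0.44324901 -0.05149784] -0.02936179572196463 0.1432349506888573
beaker [ 0.70522303 -0.20904039] -0.10756048756689829 -0.152290017943852
-0.172 [ 0.54100184 -0.22843369]
-0.15 [ 0.54713964 -0.20730722]
-0.12 [ 0.55550937 -0.17849841]
0.07 [0.60851768 0.00395739]
0.147 [0.63   0.0779]
```

>>> {"name": "arm_command", "arguments": {
  "deltas": "1.42 -3.7 0 -0.0693;1.42 -3.7 0 -0.0693;1.42 -3.7 0 -0.0693;1.42 -3.7 0 -0.0693;1.42 -3.7 0 -0.0693;1.42 -3.7 0 -0.0693;1.42 -3.7 0 -0.0693;1.42 -3.7 0 -0.0693;1.42 -3.7 0 -0.0693;1.42 -3.7 0 -0.0693;1.42 -3.7 0 -0.0693;1.42 -3.7 0 -0.0693;1.42 -3.7 0 -0.0693;1.42 -3.7 0 -0.0693;1.42 -3.7 0 -0.0693;1.42 -3.7 0 -0.0693;1.42 -3.7 0 -0.0693;1.42 -3.7 0 -0.0693;1.42 -3.7 0 -0.0693;1.42 -3.7 0 -0.0693",
  "hand": 20
}}

```text
t: 1.77
eef_pos: [0.5414, -0.2277, 0.2312]
ee_rot: [-2.512, -1.887, 0.0]
force: [0.9, 1.2, 0.7]
gripper_width: 0.201
grasp_force: 0.0
```

>>> {"name": "arm_command", "arguments": {
  "deltas": "0 0 -3 0;0 0 -3 0;0 0 -3 0;0 0 -2 0;0 0 -1 0;0 0 0 0;0 0 0 0"
}}

```text
t: 2.35
eef_pos: [0.5414, -0.2259, 0.1118]
ee_rot: [2.509, 1.891, -0.0]
force: [0.1, -0.3, 0.4]
gripper_width: 0.201
grasp_force: 0.0
```

```bash
cat >> h.py <<'E'
E_=np.array([.2756,.9613]);N_=np.array([-.9613,.2756]);O_=np.array([.6300,.0779])-.147*E_
def rep():
    from scipy.spatial.transform import Rotation as Ro
    s=state();p=np.array(s["eef_pos"]);y=Ro.from_rotvec(s["ee_rot"]).as_matrix()[:,1];d=p[:2]-O_
    print("t",round(s["t"],2),"p",p.round(4),"st",(d@E_).round(4),(d@N_).round(4),"yaw y",np.degrees(np.arctan2(y[1],y[0])).round(1),"F",np.round(s["force"],1),"w",round(s["gripper_width"],3))
E
python3 - <<'E'
from h import *
rep()
a=grab_frame("scene");cv2.imwrite("pics/s1.png",cv2.resize(a["frame"][150:350,130:420],None,fx=2.7,fy=2.7))
E
```

```text
t 2.35 p [ 0.5414 -0.2259  0.1118] st -0.1695 0.0014 yaw y -16.0 F [ 0.1 -0.3  0.4] w 0.201
```

View pics/s1.png

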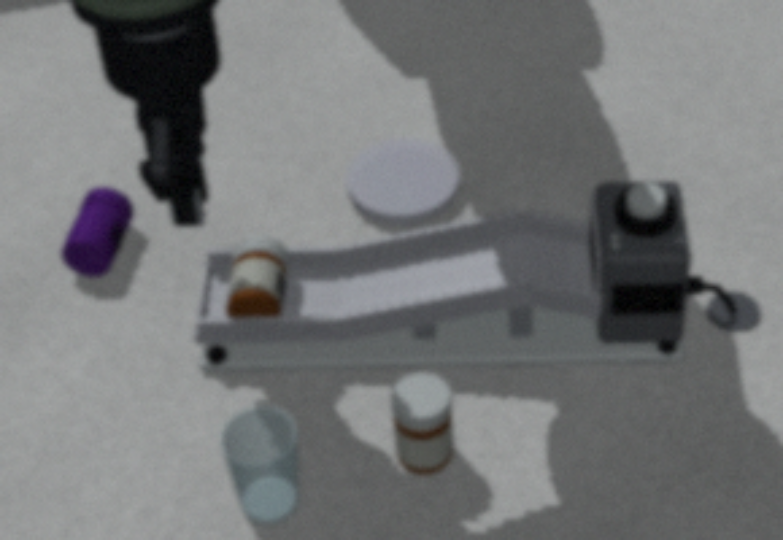

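The crop shows the gripper at (185,200), above the low end and behind the jar at (257,280), with the bystanders clear. Now I'll descend behind the jar.

>>> {"name": "arm_command", "arguments": {
  "deltas": "-0.1 -0.75 0 0;0 0 -2 0;0 0 -2 0;0 0 -1.8 0;0 0 -1 0;0 0 -1 0;0 0 0 0;0 0 0 0"
}}

```text
t: 3.07
eef_pos: [0.5404, -0.2336, 0.0338]
ee_rot: [2.509, 1.891, 0.0]
force: [0.9, -0.0, 0.2]
gripper_width: 0.201
grasp_force: 0.0
```

```bash
python3 - <<'E'
from h import *
rep()
a=grab_frame("scene");c=a["frame"][210:310,180:290]
cv2.imwrite("pics/s2.png",cv2.resize(c,None,fx=5.5,fy=5.5,interpolation=2))
E
```

```text
t 3.07 p [ 0.5404 -0.2336  0.0338] st -0.1771 0.0003 yaw y -16.0 F [ 0.9 -0.   0.2] w 0.201
```

View pics/s2.png

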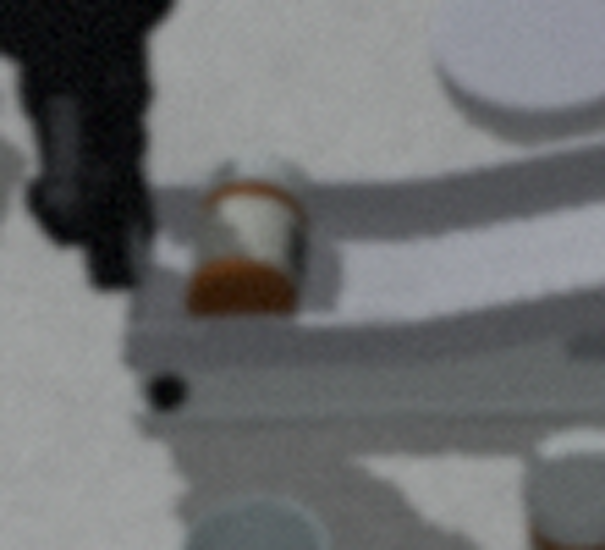

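The crop shows the fingers at (115,270), behind the jar at (245,245) and just inside the lip, with a gap between. Next I'll push along the tray.

>>> {"name": "arm_command", "arguments": {
  "deltas": "0.11 0.38 0 0;0.11 0.38 0 0;0.11 0.38 0 0;0.11 0.38 0 0;0.11 0.38 0 0;0.11 0.38 0 0;0.11 0.38 0 0;0.11 0.38 0 0;0.11 0.38 0 0;0.11 0.38 0 0;0.11 0.38 0 0;0.11 0.38 0 0;0.11 0.38 0 0;0.11 0.38 0 0;0.11 0.38 0 0;0.11 0.38 0 0"
}}

```text
t: 4.45
eef_pos: [0.558, -0.1721, 0.0333]
ee_rot: [-2.509, -1.891, -0.0]
force: [0.2, -0.1, 0.5]
gripper_width: 0.203
grasp_force: 0.0
```

```bash
cat >> h.py <<'E'
def jar(lo=-.17,hi=.11):
    f=grab_frame("top");h=cv2.cvtColor(f["frame"],cv2.COLOR_BGR2HSV);v,u=np.mgrid[0:480,0:640]
    m=(h[...,1]>110)&(h[...,0]<25)&(h[...,2]>50)
    for zz in(.06,.08):
        r=np.stack([(u-f["cx"])/f["fx"],(v-f["cy"])/f["fy"],np.ones_like(u)],-1)@f["R"];c=-f["R"].T@f["t"]
        P=(c+r*((zz-c[2])/r[...,2])[...,None])[...,:2]-O_;S=np.stack([P@E_,P@N_],-1)
        k=m&(abs(S[...,1])<.036)&(S[...,0]>lo)&(S[...,0]<hi);n,l,s,cc=cv2.connectedComponentsWithStats(k.astype(np.uint8))
        print("jar if top z",zz,[(s[i,4].item(),S[l==i].mean(0).round(4).tolist(),S[l==i].min(0).round(3).tolist(),S[l==i].max(0).round(3).tolist()) for i in range(1,n) if s[i,4]>12])
    return f
E
python3 - <<'E'
from h import *
rep();jar()
E
```

```text
t 4.45 p [ 0.558  -0.1721  0.0333] st -0.1131 0.0004 yaw y -16.0 F [ 0.2 -0.1  0.5] w 0.203
jar if top z 0.06 [(38, [-0.0719, -0.0282], [-0.08, -0.031], [-0.063, -0.025]), (32, [-0.0682, 0.0103], [-0.074, 0.006], [-0.063, 0.014])]
jar if top z 0.08 [(38, [-0.0702, -0.0261], [-0.078, -0.029], [-0.062, -0.023]), (32, [-0.0666, 0.0116], [-0.072, 0.008], [-0.061, 0.015])]
```

>>> {"name": "arm_command", "arguments": {
  "deltas": "0.138 0.481 0 0;0.138 0.481 0 0;0.138 0.481 0.125 0;0.138 0.481 0.125 0;0.138 0.481 0.125 0;0.138 0.481 0.125 0;0.138 0.481 0.125 0;0.138 0.481 0.125 0;0.138 0.481 0.125 0;0.138 0.481 0.125 0;0.138 0.481 0.125 0;0.138 0.481 0.125 0"
}}

```text
t: 5.5
eef_pos: [0.5745, -0.1143, 0.0459]
ee_rot: [-2.509, -1.891, 0.0]
force: [1.1, -0.6, -0.4]
gripper_width: 0.201
grasp_force: 0.3
```

```bash
python3 - <<'E'
from h import *
rep();jar()
a=grab_frame("scene");c=a["frame"][190:310,190:400]
cv2.imwrite("pics/s3.png",cv2.resize(c,None,fx=3.7,fy=3.7,interpolation=2))
E
```

```text
t 5.5 p [ 0.5745 -0.1143  0.0459] st -0.053 0.0004 yaw y -16.0 F [ 1.1 -0.6 -0.4] w 0.201
jar if top z 0.06 []
jar if top z 0.08 []
```

View pics/s3.png

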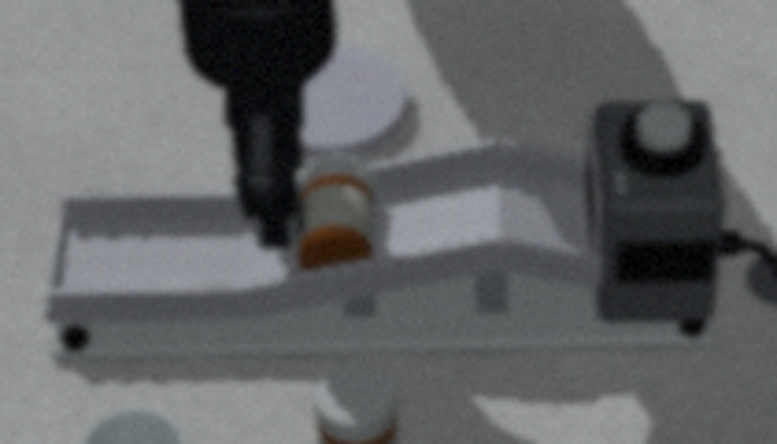

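The crop shows the jar at (337,225) on the ramp, square and held against the fingertips at (270,225). I'll keep pushing.

>>> {"name": "arm_command", "arguments": {
  "deltas": "0.138 0.481 0.125 0;0.138 0.481 0.125 0;0.138 0.481 0.125 0;0.138 0.481 0.125 0;0.138 0.481 0.125 0;0.138 0.481 0.125 0;0.138 0.481 0.125 0;0.138 0.481 0.125 0;0.138 0.481 0.125 0;0.138 0.481 0.125 0;0.138 0.481 0.125 0;0.138 0.481 0.125 0;0.138 0.481 0.125 0;0.138 0.481 0.125 0;0.138 0.481 0.125 0;0.138 0.481 0.125 0"
}}

```text
t: 6.93
eef_pos: [0.5966, -0.0373, 0.0659]
ee_rot: [-2.509, -1.891, 0.0]
force: [-0.5, -0.5, 0.3]
gripper_width: 0.2
grasp_force: 0.3
```

```bash
python3 - <<'E'
from h import *
rep()
a=grab_frame("scene");c=a["frame"][190:310,190:400]
cv2.imwrite("pics/s4.png",cv2.resize(c,None,fx=3.7,fy=3.7,interpolation=2))
E
```

```text
t 6.93 p [ 0.5966 -0.0373  0.0659] st 0.0271 0.0004 yaw y -16.0 F [-0.5 -0.5  0.3] w 0.2
```

View pics/s4.png

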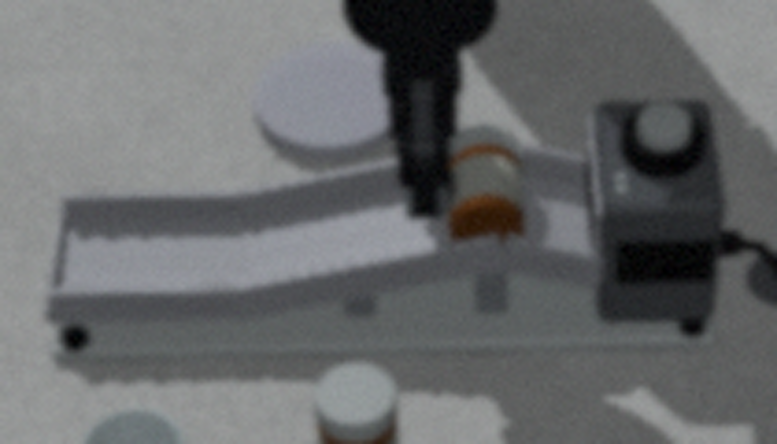

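The crop shows the jar at (487,190), just below the ridge at about (500,180), and still against the fingers. I'll ease it over slowly.

>>> {"name": "arm_command", "arguments": {
  "deltas": "0.069 0.24 0.03 0;0.069 0.24 0.03 0;0.069 0.24 0 0;0.069 0.24 0 0;0.069 0.24 0 0;0.069 0.24 0 0;0.069 0.24 0 0;0.069 0.24 0 0;0.069 0.24 0 0;0.069 0.24 0 0;0 0 0 0;0 0 0 0;0 0 0 0;0 0 0 0;0 0 0 0;0 0 0 0"
}}

```text
t: 8.32
eef_pos: [0.6033, -0.0139, 0.0664]
ee_rot: [-2.509, -1.891, 0.0]
force: [0.1, -0.6, -0.5]
gripper_width: 0.2
grasp_force: 0.0
```

```bash
python3 - <<'E'
from h import *
rep()
a=grab_frame("scene");c=a["frame"][190:310,190:400]
cv2.imwrite("pics/s5.png",cv2.resize(c,None,fx=3.7,fy=3.7,interpolation=2))
E
```

```text
t 8.32 p [ 0.6033 -0.0139  0.0664] st 0.0514 0.0003 yaw y -16.0 F [ 0.1 -0.6 -0.5] w 0.2
```

View pics/s5.png

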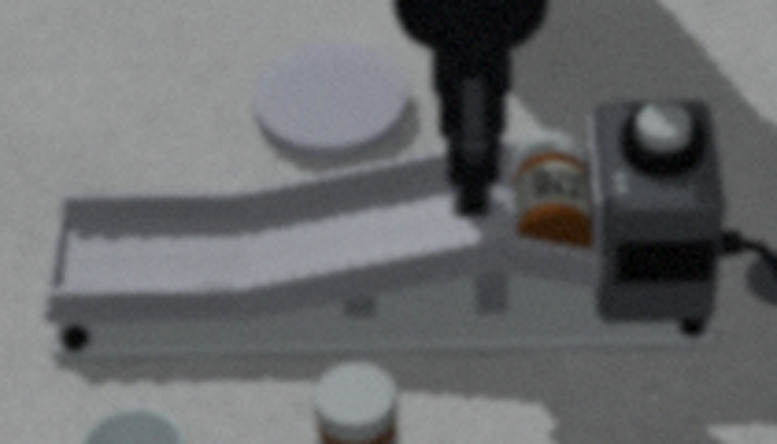

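The crop shows the jar at (553,195) resting against the stop, clear of the fingers at (470,190). I'll back off, rise, shut the fingers and go over the button.

>>> {"name": "arm_command", "arguments": {
  "deltas": "-0.28 -0.96 0 0;0 0 3 0;0 0 3 0;0 0 3 0;0 0 0 0"
}}

```text
t: 8.78
eef_pos: [0.6022, -0.0247, 0.1615]
ee_rot: [2.506, 1.887, 0.008]
force: [1.3, 0.1, 0.4]
gripper_width: 0.199
grasp_force: 0.0
```

>>> {"name": "arm_command", "arguments": {
  "deltas": "0.73 2.54 0 0;0.73 2.54 0 0;0.73 2.54 0 0;0.72 2.53 0 0;0 0 0 0;0 0 0 0;0 0 0 0",
  "hand": 0
}}

```text
t: 9.37
eef_pos: [0.6295, 0.0767, 0.1563]
ee_rot: [2.509, 1.89, -0.001]
force: [-0.4, -0.7, -0.3]
gripper_width: -0.001
grasp_force: 0.0
```

```bash
cat > c.py <<'E'
from h import *
rep();f=jar(.03,.12)
v,u=np.mgrid[0:480,0:640];
for n in("scene","top"):
    f=f if n=="top" else grab_frame(n); W=world(f,u,v,f["depth"]); P=W[...,:2]-O_; S=np.stack([P@E_,P@N_],-1); z=W[...,2]
    m=(S[...,0]>.05)&(S[...,0]<.109)&(abs(S[...,1])<.0325)&(z>.078)&(z<.1)
    if m.sum()>20:
        Q=S[m];print(n,m.sum(),Q.mean(0),Q.min(0),Q.max(0),z[m].max(),cv2.minAreaRect(Q.astype(np.float32)))
E
python3 c.py
```

```text
t 9.37 p [0.6295 0.0767 0.1563] st 0.1457 0.0002 yaw y -16.0 F [-0.4 -0.7 -0.3] w -0.001
jar if top z 0.06 [(86, [0.0934, -0.0309], [0.075, -0.034], [0.112, -0.027]), (112, [0.0942, 0.0086], [0.075, 0.005], [0.113, 0.013])]
jar if top z 0.08 [(86, [0.0918, -0.0287], [0.074, -0.032], [0.11, -0.025]), (112, [0.0926, 0.01], [0.074, 0.006], [0.111, 0.014])]
scene 397 [ 0.09171335 -0.00347968] [ 0.06787066 -0.03242003] [0.10874211 0.03021536] 0.09214856631379836 ((0.08828441798686981, -0.0011096447706222534), (0.06262063980102539, 0.04087669402360916), 89.95437622070312)
top 397 [ 0.09171335 -0.00347968] [ 0.06787066 -0.03242003] [0.10874211 0.03021536] 0.09214856631379836 ((0.08828441798686981, -0.0011096447706222534), (0.06262063980102539, 0.04087669402360916), 89.95437622070312)
```

The jar lies at x ≈ 92–93 mm, square to about 0.02 rad. Now I'll press the button.

>>> {"name": "arm_command", "arguments": {
  "deltas": "0.04 0.12 -1 0;0 0 -1 0;0 0 -1 0;0 0 -0.3 0;0 0 -0.2 0;0 0 -0.2 0;0 0 -0.2 0;0 0 0 0"
}}

```text
t: 10.13
eef_pos: [0.63, 0.0792, 0.1173]
ee_rot: [-2.509, -1.891, 0.0]
force: [-2.8, -0.1, 4.4]
gripper_width: 0.007
grasp_force: 2.0
```

>>> {"name": "arm_command", "arguments": {
  "deltas": "0 0 -0.1 0;0 0 -0.1 0;0 0 0 0;0 0 0 0"
}}

```text
t: 10.47
eef_pos: [0.6302, 0.0792, 0.116]
ee_rot: [2.509, 1.891, 0.001]
force: [-4.9, -1.2, 11.1]
gripper_width: 0.004
grasp_force: 5.7
```

The force is 11 N at 116 mm, so the button is fully down. I'll release it.

>>> {"name": "arm_command", "arguments": {
  "deltas": "0 0 0.5 0;0 0 1 0;0 0 2 0;0 0 3 0;0 0 3 0;-3 1 3 0;-4 1 0 0;-4 1 0 0;-4 1 0 0;-4 1 0 0;0 0 0 0;0 0 0 0;0 0 0 0"
}}

```text
t: 11.55
eef_pos: [0.4422, 0.1291, 0.2397]
ee_rot: [2.508, 1.891, 0.003]
force: [0.5, 0.2, -0.5]
gripper_width: 0.003
grasp_force: 0.0
```

```bash
python3 c.py; python3 - <<'E'
from h import *
f=grab_frame("top");cv2.imwrite("pics/t6.png",f["frame"][120:400,180:520])
v,u=np.mgrid[0:480,0:640];W=world(f,u,v,f["depth"]);print("button z",np.median(W[216:223,240:247,2]))
f0=__import__("pickle").load(open("top0.pkl","rb"));W=world(f0,u,v,f0["depth"]);print("before",np.median(W[216:223,240:247,2]))
E
```

```text
t 11.55 p [0.4422 0.1291 0.2397] st 0.1445 0.1946 yaw y -16.0 F [ 0.5  0.2 -0.5] w 0.003
jar if top z 0.06 [(85, [0.0932, -0.0309], [0.075, -0.034], [0.112, -0.027]), (111, [0.0939, 0.0086], [0.075, 0.005], [0.112, 0.013])]
jar if top z 0.08 [(85, [0.0916, -0.0288], [0.074, -0.032], [0.11, -0.025]), (111, [0.0923, 0.01], [0.074, 0.006], [0.11, 0.014])]
scene 399 [ 0.09201136 -0.00370804] [ 0.06000668 -0.03249242] [0.10897012 0.03018579] 0.09147375617499522 ((0.08457828313112259, -0.0011914819478988647), (0.048882097005844116, 0.06266437470912933), 0.2391280084848404)
top 399 [ 0.09201136 -0.00370804] [ 0.06000668 -0.03249242] [0.10897012 0.03018579] 0.09147375617499522 ((0.08457828313112259, -0.0011914819478988647), (0.048882097005844116, 0.06266437470912933), 0.2391280084848404)
button z 0.12090640431027601
before 0.12131521920061064
```

View pics/t6.png

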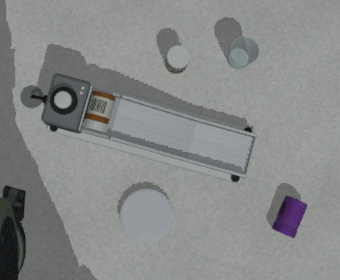

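The crop shows the jar square against the stop at (100,112), the button back up at (64,98), the arm clear, and the spare jar, beaker and dish where they were.

```bash
python3 -c "
from plant import workorder
print(workorder.hand_in())"
```

```text
the job is handed in; nothing more can be done
None
```

The job is handed in, with no verdict returned: the jar lies square in the reading rest against the end stop, the button was pressed fully down and is up again, and the standing jar, beaker and dish look undisturbed in the final picture.

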